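Rock the angle gauge on the stand's steel edge

ROBOT

A 6-joint arm with a two-finger parallel gripper is mounted at the origin on the work surface. World frame = base frame: x ahead of the robot, y to its left, z up, the work surface at z = 0. Lengths are in mm, angles in rad, forces in N, time in s.
With the tool pointing down it reaches from about 375 to 900 mm from the base axis. Payload 3.1 kg.
Tool frame: the origin (TCP) lies at the very end of the fingers, on their centre line; the grasp point (between the pads) lies bot.grip_depth behind it (bot.grip_depth is the distance from the TCP to the grasp point, in mm); z points along the fingers, y is the direction in which the jaws open and shut (so a half turn about z gives the same grasp; the last joint's range is limited). The gripper opens to 87 mm and grips with 3 to 60 N. Pads are 19 mm wide; open, the fingers measure 117 mm over their backs; the gripper's body (75 mm by 190 mm) begins 51 mm behind the grasp point.
Start: joints at [-1.464, 0.527, 1.433, -0, 1.181, -0.178], TCP at [176.227, -599.617, 222.548] pointing down, gripper open.
Joint ranges: [-3.08, 3.08], [-0.75, 2.2], [0.22, 2.44], [-1.43, 4.57], [0, 2.65], [-2.85, 2.85]. Speed limits (rad/s): [2.79, 2.79, 3.14, 3.14, 3.14, 3.14].

INTERFACE

Orientations are given as a unit quaternion [w, x, y, z].
In Python, from workcell import bot, cams gives the robot as it stands.
- The arm moves only by the tool arm_command, never from a script. Its argument "increments" is one flat list of numbers, 7 for each row, row after row: the gripper command: -1 is fully open, 1 is shut, values between are in proportion, then the shift along the world's x, y, z each as a share of 0.03 m, from -1 to 1, then the turn, a rotation vector about the world's x, y, z each as a share of pi/2 rad, from -1 to 1. In form: [claw, x, y, z, wx, wy, wz, claw, x, y, z, wx, wy, wz, ...]. A call has exactly 10 rows; each row shifts and turns the commanded pose from where the row before left it; what a row does not reach is not made up. A row lasts 1/10 s, in which the tool goes at most 50 mm and 8.59 degrees, less where a joint would pass 70% of its speed; a pose out of reach is approached as far as the arm can. A call with a number of a shift or a turn outside -1 to 1 is refused whole. A call with a gripper value outside its range is refused whole. The fingers move at their own pace and stop on an object; the grip force is fixed at half the most. Time passes only in rows, so rows that do not move let the fingers close, or fill a call up. It gives the time, the measured TCP pose, the force and the opening at its end, in the units of the state.
- bot.observe(): the state, without advancing time (a new reading comes with each control period).
- cams.snapshot(name): name is "side" or "top" or "wrist"; returns a dict with "frame" (480x640x3 uint8, red, green, blue), "z_map" (480x640 float32, mm along the optical axis (not along the pixel's ray), 0 where there is no reading), "intrinsics" (3x3 intrinsics, pixels), "rvec" (rotation vector, rad) and "tvec" (3), from world to camera coordinates, as OpenCV has them; the wrist camera has in their place "tool_from_camera" (4x4, takes a point from camera to tool coordinates, whose origin is the TCP and whose axes are the flange's). Camera axes: x right, y down, z forward; pixel columns grow to the right and rows downward; lengths in mm; the calibration is good to about 2 mm. A picture is of the moment at which its call begins: read the wrist's pose just before it.
- bot.close_job(): hands the job in, once; it reports no verdict.
The state is a dict: "time_s": time; "qpos": joint angles; "qd": joint speeds; "effort": joint torques, N m; "tcp_pos": TCP position; "tcp_rot": TCP orientation; "force": force on the tool from outside, world axes, zero at the start; "wrist_torque": the same for the moment, N m; "finger_gap": opening from 0.0 (shut) to 1.0 (fully open).
Only numpy, scipy, OpenCV 4.12 (cv2) and the standard library are available. Lean on these libraries where they do the work, as an engineer would, in place of code of your own. Each camera call takes 0.05 s, during which the arm holds its last target.

TASK

Turn the side crank of the black height stand until its arm lines up with the yellow tab on the quadrant, which brings the steel offcut up to checking height. Then pick up the angle gauge, sit its vee foot astride the offcut's rounded top edge and rock it there until its swinging pointer settles on the middle of the red dial mark. Finish while still holding the gauge like that, seated on the edge with the pointer on the mark, and leave the brass ring, the white ceramic block and the blued parallel where they are.

Things in the scene. Friction and masses are not known exactly. Their poses are not given: they have to be found in the camera images.
- stand: Black iron height stand, fixed to the plate: foot 150 (x) x 120 (y) x 16 mm, housing 90 x 90 mm up to 66 mm high. Origin: centre of its underside. The crank and its grey quadrant are on its +y side; its x axis is parallel to the offcut's edge and square to the crank's shaft.
- saddle: What the crank raises: an 80 x 80 x 10 mm slab with two low black jaws (up to 22 mm above its underside, 38 mm over both in y) that guide the offcut. Origin: centre of the slab's underside. Rises 15 mm per radian of crank; 68 mm above the plate at crank 0.
- offcut: Bright hardened steel stripper plate offcut standing on edge between the saddle's jaws, 14 mm thick (y), 86 mm long (x), top edge rounded. It floats on springs: pressed down it gives up to 8 mm, starting at about 2 N and 1.5 N more per mm. Origin: centre of the saddle slab's underside when not pressed, so 49 mm below the very top of the edge.
- ridge (a point): Centre of the round (7 mm radius) top edge of the offcut: the point lies on the axis of that rounding, 42 mm above the offcut's origin and 7 mm below the very top; its x axis runs along the edge, z is up. The rounded edge is 86 mm long.
- crank (a joint): Turn of the crank, rad, 0 to 1.6. Shaft level, along the stand's y axis, 44 mm above the plate. At 0 the arm leans 0.75 rad from upright towards the stand's -x, at 0.75 it is upright; growing values swing it towards the stand's +x and raise the saddle. Stiff (about 10 N at the handle), stays where it is left.
- crank_grip (a point): Place to take the crank: middle of the brown wooden handle, a level round bar 16 mm in diameter, parallel to the shaft, 60 mm from it, 66 to 120 mm out from the stand's centre along +y (this point 96 mm). Fingers can pinch it from above across the bar; it turns between them. Its z axis points along the crank arm, away from the shaft.
- crank_hub (a point): Point on the crank's shaft axis, 96 mm out from the stand's centre along its +y, so right at the centre of the circle on which crank_grip travels.
- crank_mark (a joint): Where the yellow tab stands on the quadrant, in the same angle as the crank: the crank lines up with the tab when both joints read the same. Not to be moved.
- crank_mark_point (a point): Centre of the yellow tab (12.5 mm wide, 77 mm from the shaft axis, 53 mm out in y); its z axis points away from the shaft.
- gauge: Pendulum angle gauge, loose, 0.4 kg, upright. Steel foot 40 (x) x 80 (y) x 16 mm, a 90 degree vee notch along x in its underside (28 mm wide, 14 deep, central); blue round case 80 mm across, 20 thick (x), centre 60 mm up, white dial facing +x; black rubber grip block 20 (x) x 26 (y) mm from 96 to 142 mm up. Origin: centre of the underside, z up. It rocks about x; let go on the edge, it falls.
- gauge_grip (a point): Place to take the gauge: the middle of the rubber grip block, 122 mm above the foot's underside; fingers close along the gauge's x, from above.
- gauge_vee (a point): Point in the vee notch, 4 mm above the foot's underside, that coincides with the axis of the offcut's rounded edge when the notch sits on it.
- pointer (a joint): Angle of the black hanging pointer on the dial, rad, 0 = towards the foot, growing towards the gauge's +y. The pointer hangs plumb and swings for about a second after the gauge moves; leaning the top of the gauge over towards its own +y by an angle makes it read + that angle.
- pointer_tip (a point): Lower tip of the pointer, 32 mm below the dial's centre when it hangs at 0.
- dial_mark (a joint): Angle of the red mark on the dial, same measure as the pointer: the pointer is on the middle of the mark when both joints read the same. The mark is 4.3 mm wide at 34 mm from the dial's centre. It stays put on the dial.
- dial_mark_point (a point): Middle of the red mark, 34 mm from the dial's centre.
- ring_gauge: Bystander: brass master ring, 68 mm outside, 40 mm bore, 22 mm high. Origin: centre of the underside.
- ceramic_block: Bystander: white ceramic gauge block 35 x 50 x 20 mm. Origin: centre of the underside.
- parallel: Bystander: blued steel adjustable parallel, 12 (x) x 100 (y) x about 28 mm. Origin: centre of the underside.
There are look-alikes about, which are no part of the job. Of the things like the gauge, leave any that is green, pink or purple; of the rest the smaller one is meant.

How it is judged (in metres and radians):
On the way, in this order (a step that is already met when the one before it is completed fails the run):
1. the crank arm is turned to the yellow tab (within 0.08 rad) (angle between the z axis of crank_grip and the z axis of crank_mark_point, either way round below 0.08 rad), for 0.3 s.
2. with the crank at the tab, the held gauge is seated with its vee on the offcut's edge (angle between the z axis of crank_grip and the z axis of crank_mark_point, either way round below 0.08 rad and y of gauge_vee in the frame of ridge between -0.004 and 0.004 m and z of gauge_vee in the frame of ridge between -0.004 and 0.004 m and x of gauge_vee in the frame of ridge between -0.03 and 0.03 m and contact force between gauge and offcut above 0.5 N and contact force between the fingers and gauge above 1 N), for 0.2 s.
At the end, for the whole second after the job is handed in: Crank within 0.08 rad of the tab; gauge gripped and still, its vee within 4 mm of seated on the edge, within 30 mm of the edge's middle and pressing with over 0.5 N; pointer within 0.06 rad of the red mark's middle for the last second; bystanders within 20 mm of their places (all of step 2 and angle between the z axis of pointer_tip and the z axis of dial_mark_point, either way round below 0.06 rad and linear speed of gauge below 0.02 m/s and distance of each of ring_gauge, ceramic_block, parallel from where it was at the start of the episode below 0.02 m); the arm keeps its last pose, push and grip.
It fails at once if the brass ring gauge is pushed away (distance of ring_gauge from where it was at the start of the episode above 0.02 m).
It fails at once if the white ceramic gauge block is pushed away (distance of ceramic_block from where it was at the start of the episode above 0.02 m).
It fails at once if the blued adjustable parallel is pushed away (distance of parallel from where it was at the start of the episode above 0.02 m).
It also fails if it takes over 54 s, if anything falls off the work surface, if the arm or the gripper's body presses on something with over 40 N, if the wrist force passes 120 N, or if a joint passes its speed limit or range.

## Working session

There is one attempt and no reset: what is moved stays moved. The work goes in short steps, Python scripts to look and compute and a tool call to move; the robot and the scene stay as the last step left them, time stands still between calls to the robot, and variables do not carry over. Pictures are saved under pics/ and viewed, and the job is handed in when it is done.

Besides the shell and the picture viewer there is one more tool, called after "Emit:" in YAML: its name, and indented under it one key for each argument. arm_command: Moves the arm, as the interface text tells. Shift numbers are shares of 0.03 m and turn numbers shares of pi/2 rad, none past 1 either way. Its arguments: {"type":"object","properties":{"increments":{"type":"array"}},"required":["increments"]}

```bash
ls; mkdir -p pics; cat > h.py <<'E'
import numpy as np, cv2
from workcell import bot, cams
from scipy.spatial.transform import Rotation as Rn
def snap(n,tag):
    o=bot.observe(); s=cams.snapshot(n); cv2.imwrite(f'pics/{tag}.png',s['frame'][:,:,::-1])
    K=np.array(s['intrinsics'])
    if n=='wrist':
        q=o['tcp_rot']; T=np.eye(4);T[:3,:3]=Rn.from_quat([q[1],q[2],q[3],q[0]]).as_matrix();T[:3,3]=o['tcp_pos']
        M=T@np.array(s['tool_from_camera'])
        R=M[:3,:3];c=M[:3,3]
    else:
        Rw=cv2.Rodrigues(np.array(s['rvec'],float))[0];R=Rw.T;c=-Rw.T@np.array(s['tvec'],float).ravel()
    np.savez(f'pics/{tag}.npz',frame=s['frame'],z=s['z_map'],K=K,R=R,c=c)
    return load(tag)
def load(tag):
    d=dict(np.load(f'pics/{tag}.npz'));return d
def cloud(d):
    v,u=np.mgrid[0:480,0:640];K=d['K'];z=d['z']
    p=np.stack([(u-K[0,2])/K[0,0]*z,(v-K[1,2])/K[1,1]*z,z],-1)
    P=p@d['R'].T+d['c'];P[z==0]=np.nan
    return P
def ray(d,u,v):
    K=d['K'];r=d['R']@np.array([(u-K[0,2])/K[0,0],(v-K[1,2])/K[1,1],1.]);return d['c'],r/np.linalg.norm(r)
def onplane(d,u,v,h):
    c,r=ray(d,u,v);return c+r*(h-c[2])/r[2]
E
python3 - <<'E'
from h import *
print(bot.observe(), bot.grip_depth)
for n in ['side','top','wrist']:
    d=snap(n,n+'0'); print(n,d['c'],d['R'][:,2],d['K'][0,0])
E
```

```text
pics
{'time_s': 0.0, 'qpos': array([-1.46352894e+00,  5.28455512e-01,  1.43389683e+00, -6.83883797e-07,
        1.18139500e+00, -1.78503086e-01]), 'qd': array([ 6.97185130e-04,  9.75178865e-05, -4.37176719e-05,  8.89879404e-04,
        9.16476757e-04, -1.14121295e-04]), 'effort': array([-1.45348831e-04, -4.40045142e+01, -1.76594335e+01,  6.33193413e-02,
        5.81333600e-02, -1.59052288e-04]), 'tcp_pos': array([ 176.13229851, -598.90783066,  221.57992201]), 'tcp_rot': array([-1.07667657e-03,  9.89808667e-01,  1.42399583e-01,  3.80487257e-05]), 'force': array([ 0.19564424, -0.60579406, -0.19099241]), 'wrist_torque': array([0.00216308, 0.02519406, 0.03603651]), 'finger_gap': 1.0000657171938214} 18.700000000000003
side [ 406.6497505  -923.91079269  634.2622806 ] [ 0.16158886  0.8413341  -0.51579644] 559.3803579974685
top [501.49898954 -89.51656771 828.42420396] [ 0.09708581  0.00914889 -0.99523396] 439.4275586075064
wrist [ 241.62751007 -580.15496053  383.97195801] [-0.24038865 -0.06817526 -0.96827963] 428.3195668792363
```

View pics/side0.png

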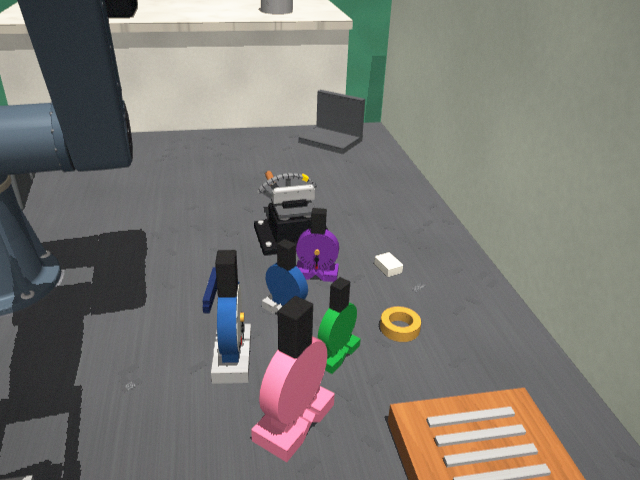

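View pics/top0.png

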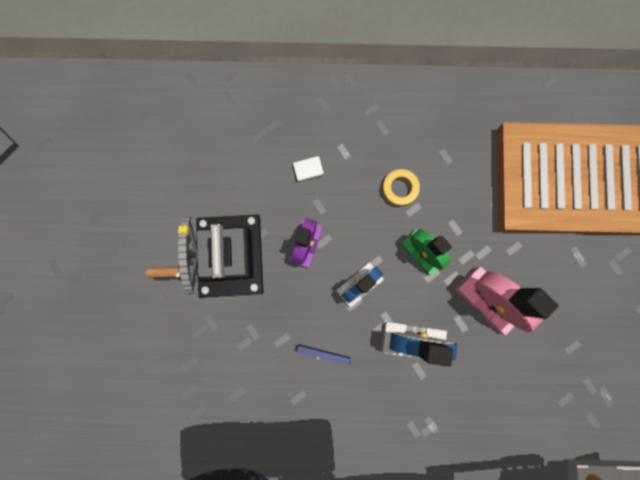

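View pics/wrist0.png

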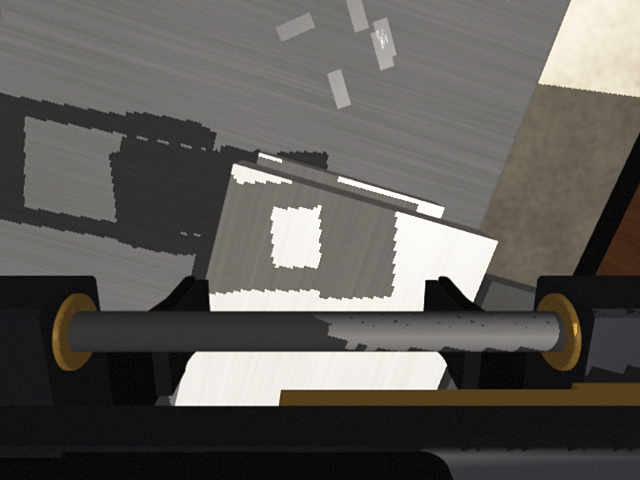

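```bash
python3 - <<'E'
from h import *
d=load('top0');P=cloud(d);f=d['frame']
for n,(u,v) in dict(handle=(162,272),tab=(183,229),stand=(230,255),off=(217,250),gauge=(360,285),big=(435,352),ring=(401,170),cer=(308,168),par=(324,355),purple=(303,236),green=(440,245)).items(): print(n,P[v,u].round(1))
im=f[:,:,::-1]
def crop(im,u0,u1,v0,v1,k): return cv2.resize(im[v0:v1,u0:u1],None,fx=k,fy=k,interpolation=cv2.INTER_CUBIC)
a=crop(im,140,280,200,310,5); cv2.imwrite('pics/c1.png',a)
a=crop(im,320,400,250,320,7); cv2.imwrite('pics/c2.png',a)
s=load('side0')['frame'][:,:,::-1]
cv2.imwrite('pics/c3.png',crop(s,200,360,155,320,4.5)[:600])
cv2.imwrite('pics/c3.png',cv2.resize(s[155:320,200:360],(580,598),interpolation=cv2.INTER_CUBIC))
E
```

```text
handle [524.5 172.6 105.3]
tab [595.4 138.4 116. ]
stand [556.2  64.   93.8]
off [561.8  79.6 121.6]
gauge [ 510.8 -150.5  142.2]
big [ 418.2 -253.6  193.3]
ring [ 729.  -234.6   22.2]
cer [730.5 -60.   16.1]
par [385.9 -98.4  26.2]
purple [585.5 -59.7 141.9]
green [ 576.5 -274.9  141.6]
```

View pics/c1.png

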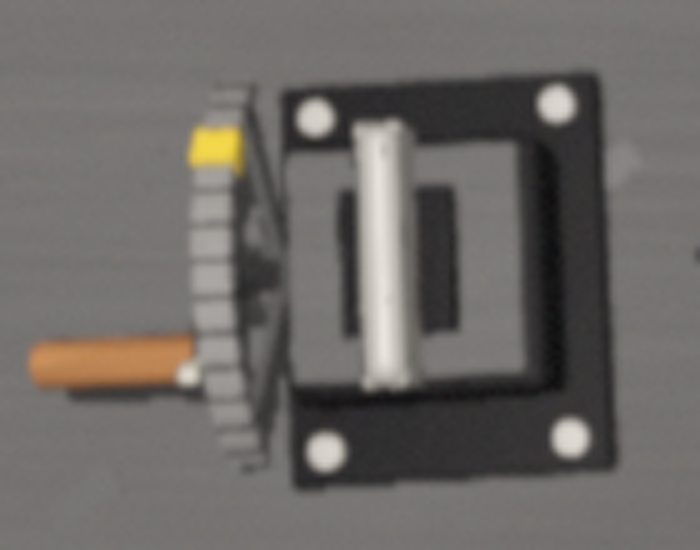

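View pics/c2.png

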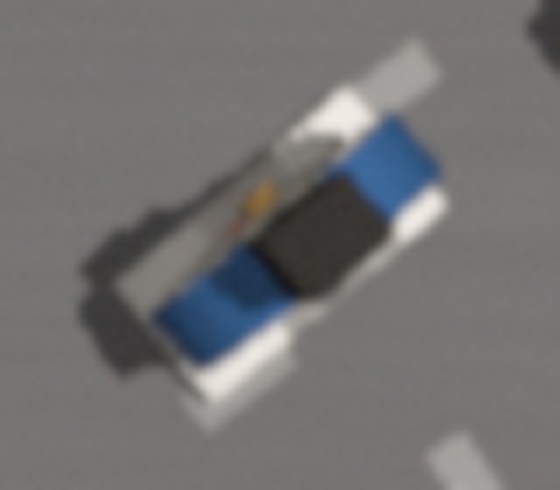

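View pics/c3.png

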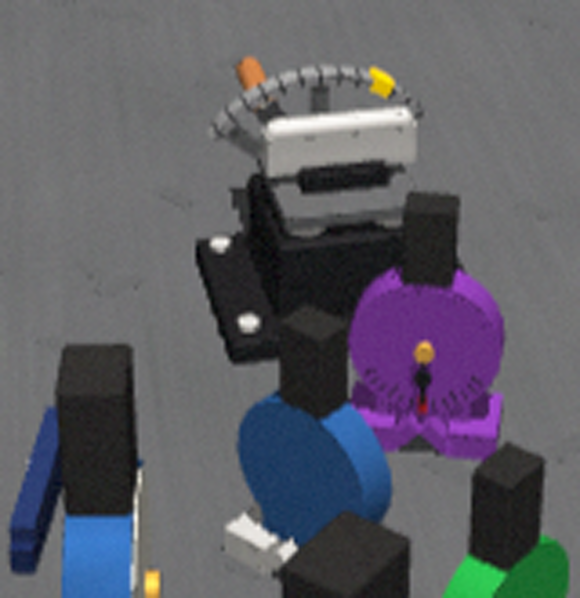

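```bash
python3 - <<'E'
from h import *
d=load('top0');P=cloud(d);f=d['frame'].astype(int)
hsv=cv2.cvtColor(d['frame'],cv2.COLOR_RGB2HSV)
v,u=np.mgrid[0:480,0:640]
def box(u0,u1,v0,v1): return (u>=u0)&(u<u1)&(v>=v0)&(v<v1)
def pca(Q):
    m=Q.mean(0);w,V=np.linalg.eigh(np.cov((Q-m).T));return m,V[:,-1],np.sqrt(w)
# offcut
m=box(205,228,215,285)&(P[...,2]>112)&(hsv[...,1]<60)
Q=P[m];print('off',m.sum(),Q.min(0),Q.max(0));c,a,w=pca(Q[:,:2]);print(c,a,w,np.arctan2(a[1],a[0]))
r=cv2.minAreaRect(np.argwhere(m)[:,::-1].astype(np.float32));print(r, [onplane(d,*p,117).round(1) for p in cv2.boxPoints(r)])
print('ztop',np.percentile(Q[:,2],[50,90,98]))
# foot: dark z ~16
m=box(190,270,205,305)&(P[...,2]>10)&(P[...,2]<22)
cnt=max(cv2.findContours(m.astype(np.uint8),0,1)[0],key=cv2.contourArea)
r=cv2.minAreaRect(cnt);print('foot',r,[onplane(d,*p,16).round(1) for p in cv2.boxPoints(r)],onplane(d,*r[0],16))
# handle
m=box(140,200,255,290)&(hsv[...,0]<20)&(hsv[...,1]>110)
Q=P[m];c,a,w=pca(Q[:,:2]);print('handle',m.sum(),c,a,np.percentile(Q[:,2],[5,50,95]),Q.min(0),Q.max(0),w)
m=box(170,200,215,240)&(hsv[...,0]>20)&(hsv[...,0]<35)&(hsv[...,1]>130)
Q=P[m];print('tab',m.sum(),np.nanmean(Q,0),np.nanmin(Q,0),np.nanmax(Q,0),u[m].mean(),v[m].mean())
# gauge: grip top
m=box(335,390,255,315)&(P[...,2]>136)&(hsv[...,2]<80)
Q=P[m];r=cv2.minAreaRect(np.argwhere(m)[:,::-1].astype(np.float32));print('grip',m.sum(),Q.mean(0),r,onplane(d,*r[0],142),[onplane(d,*p,142).round(1) for p in cv2.boxPoints(r)])
m=box(335,390,255,315)&(hsv[...,0]>95)&(hsv[...,0]<125)&(hsv[...,1]>120)
Q=P[m];c,a,w=pca(Q[:,:2]);print('case',m.sum(),c,a,Q.min(0),Q.max(0),np.arctan2(a[1],a[0]))
s=load('side0');S=cloud(s);h2=cv2.cvtColor(s['frame'],cv2.COLOR_RGB2HSV)
def sm(b,mm):return box(*b)&mm
m=box(255,280,165,185)&(h2[...,0]<20)&(h2[...,1]>110);Q=S[m];print('s handle',Q.mean(0),m.sum(),Q.min(0),Q.max(0))
m=box(295,315,170,185)&(h2[...,0]>20)&(h2[...,0]<35)&(h2[...,1]>130);Q=S[m];print('s tab',np.nanmean(Q,0),m.sum())
m=box(265,320,175,205)&(S[...,2]>110)&(h2[...,1]<60);Q=S[m];print('s off',Q.min(0),Q.max(0),Q.mean(0))
m=box(265,315,255,310)&(h2[...,0]>95)&(h2[...,0]<125)&(h2[...,1]>120);Q=S[m];print('s case',m.sum(),Q.min(0),Q.max(0),Q.mean(0))
E
```

```text
off 468 [518.25847265  73.29312191 112.00345779] [603.99628566  93.15204999 123.67392703]
[561.04307912  82.52876691] [-0.99706356 -0.07657838] [ 4.01960357 24.62401471] -3.0649392280911485
((215.77285766601562, 250.95895385742188), (52.1341667175293, 9.02756118774414), 88.15238952636719) [array([602.9,  93.5, 117. ]), array([603.7,  78.7, 117. ]), array([518.7,  72. , 117. ]), array([517.9,  86.6, 117. ])]
ztop [118.7759631  121.18398959 122.19322177]
foot ((228.4971466064453, 255.93492126464844), (80.5326156616211, 64.85177612304688), 87.51044464111328) [array([631.5, 150.3,  16. ]), array([639.8,  29.1,  16. ]), array([490.2,  16.9,  16. ]), array([482.1, 136. ,  16. ])] [560.22436722  83.01916798  16.        ]
handle 266 [524.70438554 174.07564948] [-0.09025343  0.99591883] [ 98.70887642 102.71964386 105.09324753] [516.13217475 147.35549691  94.07614986] [533.72447102 200.52804251 106.52287385] [ 4.21392016 14.40139683]
tab 73 [595.7349816  139.27939352 111.17797894] [589.23652946 131.54163299  -2.4495996 ] [616.29304244 183.55451536 118.90628839] 183.3972602739726 229.1917808219178
grip 187 [ 513.32880492 -159.20444515  141.86973105] ((365.75, 283.25), (11.31370735168457, 16.26345443725586), 45.0) [ 513.78467503 -159.43637731  142.        ] [array([ 510.7, -144.3,  142. ]), array([ 529. , -161.9,  142. ]), array([ 516.9, -174.6,  142. ]), array([ 498.6, -156.9,  142. ])]
case 240 [nan nan] [nan nan] [nan nan nan] [nan nan nan] nan
s handle [nan nan nan] 48 [nan nan nan] [nan nan nan]
s tab [598.52671193 154.59372551 105.06151039] 40
s off [512.18106341  68.89940265 110.04763794] [604.84658727 142.98886718 125.31945319] [557.0525076   98.93880423 117.14785726]
s case 1225 [nan nan nan] [nan nan nan] [nan nan nan]
```

```bash
python3 - <<'E'
from h import *
v,u=np.mgrid[0:480,0:640]
def box(u0,u1,v0,v1): return (u>=u0)&(u<u1)&(v>=v0)&(v<v1)
C=np.array([560.5,83,44.]);yw=.079;ex=np.array([np.cos(yw),np.sin(yw),0]);ey=np.array([-ex[1],ex[0],0])
for t,b in (('top0',(170,200,215,240)),('side0',(295,318,168,186))):
    d=load(t);P=cloud(d);h=cv2.cvtColor(d['frame'],cv2.COLOR_RGB2HSV)
    m=box(*b)&(h[...,0]>20)&(h[...,0]<35)&(h[...,1]>130);Q=P[m]
    L=np.stack([(Q-C)@ex,(Q-C)@ey,(Q-C)[:,2]],1);ok=(L[:,2]>50)&(abs(L[:,1]-53)<12);L=L[ok]
    print(t,ok.sum(),np.median(L,0),L.min(0),L.max(0))
    ph=np.arctan2(L[:,0],L[:,2]);print(np.percentile(ph,[3,25,50,75,97]),np.percentile(np.hypot(L[:,0],L[:,2]),[5,50,95]), (np.percentile(ph,3)+np.percentile(ph,97))/2+.75)
d=load('top0');P=cloud(d);h=cv2.cvtColor(d['frame'],cv2.COLOR_RGB2HSV)
for t,b in (('top0',(335,390,255,315)),('side0',(265,308,255,312))):
    d=load(t);P=cloud(d);h=cv2.cvtColor(d['frame'],cv2.COLOR_RGB2HSV)
    m=box(*b)&(h[...,0]>95)&(h[...,0]<125)&(h[...,1]>120)&np.isfinite(P[...,2])&(P[...,2]>20)
    if t=='side0': m&=(abs(P[...,0]-513)<50)&(abs(P[...,1]+159)<50)
    Q=P[m];c,V=cv2.PCACompute(Q[:,:2],None)[:2];print('case',m.sum(),c,V[0],np.arctan2(V[0,1],V[0,0]),Q.min(0),Q.max(0))
    m=box(*b)&(h[...,1]<60)&(h[...,2]>130)&(P[...,2]>12)&(P[...,2]<22)
    if m.sum()<5: print(m.sum());continue
    r=cv2.minAreaRect(np.argwhere(m)[:,::-1].astype(np.float32));print('foot',r,[onplane(d,*p,16).round(1) for p in cv2.boxPoints(r)],onplane(d,*r[0],16))
E
```

```text
top0 71 [39.11653437 51.97712729 70.66612528] [32.53027954 45.88859428 57.19232547] [45.8022293  61.0250338  74.90628839]
[0.43276662 0.45729924 0.50512119 0.54736762 0.58847053] [75.35099032 81.04379585 82.85130113] 1.2606185766665363
side0 36 [38.55493733 48.09159792 69.75061863] [32.31261496 43.95983821 62.87337056] [45.59181203 60.90892111 75.21529708]
[0.43361377 0.46276347 0.50589627 0.54996457 0.5799873 ] [74.77703068 80.83710278 82.98529619] 1.256800534108866
case 239 [[ 510.52969902 -156.76902627]] [-0.65467642  0.75590924] 2.2845508002375983 [ 485.92258853 -192.39247359   72.69086592] [ 541.38059991 -127.761354    119.50977769]
foot ((359.3824768066406, 284.9499206542969), (21.829561233520508, 43.31624984741211), 49.635467529296875) [array([ 501.1, -117.5,   16. ]), array([ 554.2, -177.4,   16. ]), array([ 524.2, -203.8,   16. ]), array([ 471.4, -144. ,   16. ])] [ 512.6280045  -160.60536921   16.        ]
case 1210 [[ 511.15869267 -169.25122687]] [ 0.7447652  -0.66732661] -0.7306134081305273 [ 481.12800074 -196.79365858   20.53666133] [ 545.97025886 -136.09416994  101.79926653]
foot ((272.02069091796875, 303.6787414550781), (17.85142707824707, 7.486083030700684), 30.256441116333008) [array([ 473.2, -149. ,   16. ]), array([ 481.7, -131.7,   16. ]), array([ 505.5, -160.9,   16. ]), array([ 496.8, -177.4,   16. ])] [ 489.40862956 -154.96952941   16.        ]
```

```bash
python3 - <<'E'
from h import *
P=cloud(load('top0'));print(P[303,540],P[352,435])
E
```

```text
[ 491.15144678 -397.28042219  205.81732461] [ 418.23947735 -253.62099663  193.27863335]
```

Emit:
arm_command:
  increments: [-1,0.4,0.6,1,0,0,0.09,-1,0.5,0.8,1,0,0,0.09,-1,0.7,0.9,0.8,0,0,0.09,-1,0.8,1,0,0,0,0,-1,0.8,1,0,0,0,0,-1,0.8,1,0,0,0,0,-1,0.8,1,0,0,0,0,-1,0.8,1,0,0,0,0,-1,0.8,1,0,0,0,0,-1,0.8,1,0,0,0,0]

```text
time_s: 1.15
tcp_pos: [392.9, -319.1, 306.4]
tcp_rot: [-0.0, 0.938, 0.347, -0.0]
force: [0.5, -0.3, -0.1]
finger_gap: 1.003
```

Emit:
arm_command:
  increments: [-1,0.6,0.75,0,0,0,0,-1,0.6,0.75,0,0,0,0,-1,0.6,0.75,-0.4,-0.059,0.067,0,-1,0.6,0.75,-0.4,-0.059,0.067,0,-1,0.6,0.75,-0.5,-0.059,0.067,0,-1,0.6,0.75,-0.6,-0.059,0.067,0,-1,0.6,0.75,-0.6,-0.059,0.067,0,-1,0.5,0.7,-0.6,0,0,0,-1,0,0,-0.4,0,0,0,-1,0,0,0,0,0,0]

```text
time_s: 2.15
tcp_pos: [532.2, -141.5, 199.4]
tcp_rot: [0.122, 0.88, 0.327, -0.322]
force: [-0.4, 0.4, 0.2]
finger_gap: 1.002
```

```bash
python3 - <<'E'
from h import *
o=bot.observe();print(o['tcp_pos'],o['qpos'])
d=snap('wrist','w1');print(d['c'],d['R'][:,2])
cv2.imwrite('pics/w1r.png',d['frame'][::-1,::-1,::-1])
E
```

```text
[ 532.17540979 -141.53299308  199.40677842] [-0.18030209  0.70961686  1.36166655 -0.53150178  1.55862321  0.81980596]
[650.52501809 -38.51367974 278.82445151] [-0.61671764 -0.53666798 -0.57588786]
```

View pics/w1.png

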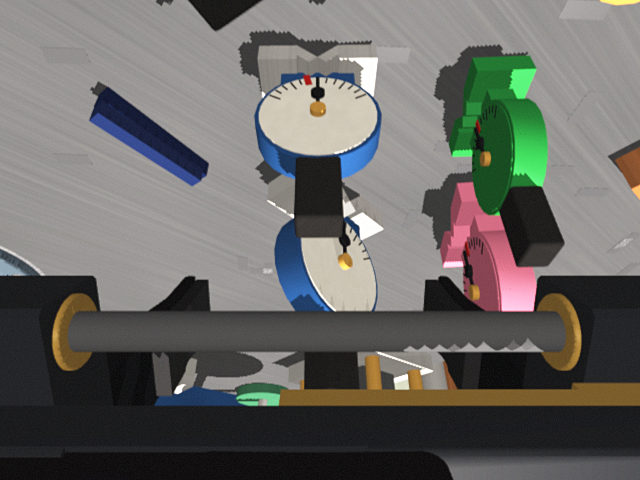

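```bash
python3 - <<'E'
from h import *
d=load('w1');P=cloud(d);f=d['frame'];h=cv2.cvtColor(f,cv2.COLOR_RGB2HSV)
v,u=np.mgrid[0:480,0:640]
m=(u>290)&(u<345)&(v>65)&(v<100)&((h[...,0]<8)|(h[...,0]>172))&(h[...,1]>120)
pu,pv=u[m].mean(),v[m].mean();print(m.sum(),pu,pv)
for yaw in (.70,.72,.74):
    n=np.array([np.cos(yaw),np.sin(yaw),0]);yg=np.array([-n[1],n[0],0])
    def hit(a,b,off=10):
        c,r=ray(d,a,b);p0=np.array([512.6,-160.6,60])+n*off;t=((p0-c)@n)/(r@n);q=c+r*t;return np.array([(q-p0)@yg,q[2]-60])
    mk=hit(pu,pv);ptr=hit(317,90)
    # dial face mask
    w=(u>250)&(u<390)&(v>60)&(v<165)&(h[...,1]<60)&(h[...,2]>190)
    n_,lab,st,ce=cv2.connectedComponentsWithStats(w.astype(np.uint8));k=lab[130,318]
    cnt=cv2.findContours((lab==k).astype(np.uint8),0,1)[0][0]; pts=np.array([hit(*p[0]) for p in cnt]);(cc,rad)=cv2.minEnclosingCircle(pts.astype(np.float32))
    print(yaw,mk,ptr,cc,rad, 'ang',np.arctan2(mk[0]-cc[0],-(mk[1]-cc[1])),np.hypot(*(mk-cc)),'ptr',np.arctan2(ptr[0]-cc[0],-(ptr[1]-cc[1])), 'hub0',hit(318,109))
# yaw from dial plane depth
Q=P[lab==k];Q=Q[np.isfinite(Q[:,0])];mu=Q.mean(0);V=np.linalg.svd(Q-mu)[2][2];print(mu,V,np.arctan2(V[1],V[0]))
cv2.imwrite('pics/w1c.png',cv2.resize(f[40:190,240:400,::-1],None,fx=5,fy=4,interpolation=cv2.INTER_CUBIC)[::-1,::-1])
E
```

```text
62 307.0967741935484 79.46774193548387
0.7 [  7.37881457 -35.33704434] [  0.76151892 -23.93016292] (0.6648746728897095, -0.5308353900909424) 37.532264709472656 ang 0.1905544839610945 35.44783731778662 ptr 0.004130191309668333 hub0 [ 0.22781385 -4.46139141]
0.72 [  7.18265283 -35.54961312] [  0.56135883 -23.94860062] (0.32221561670303345, -0.0851345881819725) 37.322261810302734 ang 0.19108510721873165 36.12194396995453 ptr 0.010020975421438278 hub0 [ 0.02776971 -4.46466783]
0.74 [  6.98922654 -35.7566454 ] [  0.36142971 -23.96146164] (0.9914345741271973, 0.19417953491210938) 37.658504486083984 ang 0.16531072721571238 36.44770668027038 ptr -0.026075154564566893 hub0 [-0.17224468 -4.46281592]
[ 520.89237012 -153.02497668   65.48070983] [0.75023416 0.66116995 0.00173168] 0.7223784582615108
```

View pics/w1c.png

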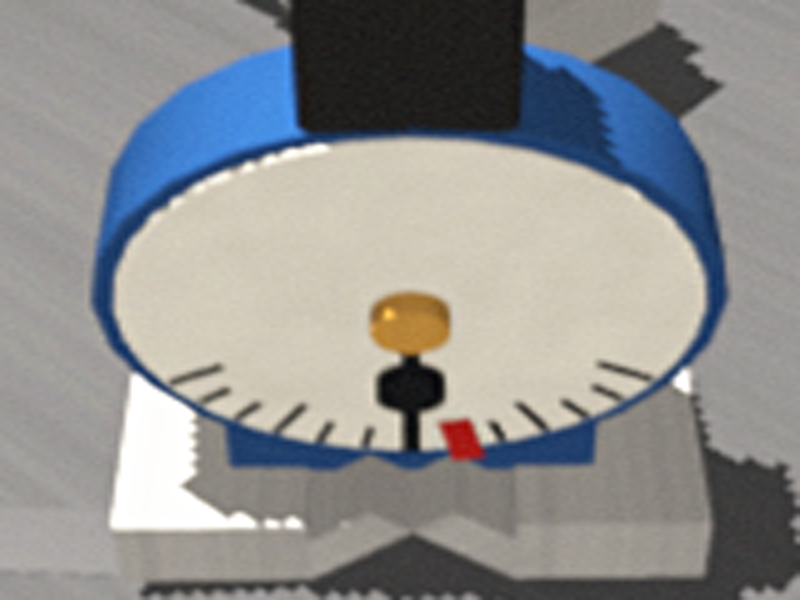

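Emit:
arm_command:
  increments: [-1,0,0.6,0.2,0.059,-0.067,0,-1,0,1,0,0.059,-0.067,0,-1,0,1,0,0.059,-0.067,0,-1,0,1,0,0.059,-0.067,0,-1,0,1,0,0.059,-0.067,0,-1,0,1,0,0,0,0.086,-1,-0.1,1,0,0,0,0.086,-1,-0.1,1,0,0,0,0.086,-1,-0.1,1,0,0,0,0.086,-1,0,1,0,0,0,0.086]

```text
time_s: 3.2
tcp_pos: [523.9, 144.9, 209.8]
tcp_rot: [0.001, 0.769, 0.64, 0.001]
force: [0.6, -0.4, -0.4]
finger_gap: 1.0
```

Emit:
arm_command:
  increments: [-1,0,0.5,0,0,0,0.083,-1,0,0.5,0,0,0,0.083,-1,0,0,-0.8,0,0,0,-1,0,0,-0.8,0,0,0,-1,0,0,-0.8,0,0,0,-1,0,0,-0.6,0,0,0,-1,0,0,0,0,0,0,-1,0,0,0,0,0,0,-1,0,0,0,0,0,0,-1,0,0,0,0,0,0]

```text
time_s: 4.2
tcp_pos: [525.3, 175.6, 119.2]
tcp_rot: [0.001, 0.68, 0.733, 0.001]
force: [-0.8, 0.1, -0.4]
finger_gap: 1.005
```

```bash
python3 - <<'E'
from h import *
o=bot.observe();print(o['tcp_pos'],o['tcp_rot'],o['qpos'])
d=snap('wrist','w2');d=snap('top','t2')
E
```

```text
[525.28113823 175.60843334 119.16034228] [0.00103964 0.68017783 0.73304548 0.00116619] [ 1.20899429e-01  5.76041453e-01  1.70853160e+00 -1.08585162e-04
  8.53896042e-01  4.61869830e-02]
```

View pics/w2.png

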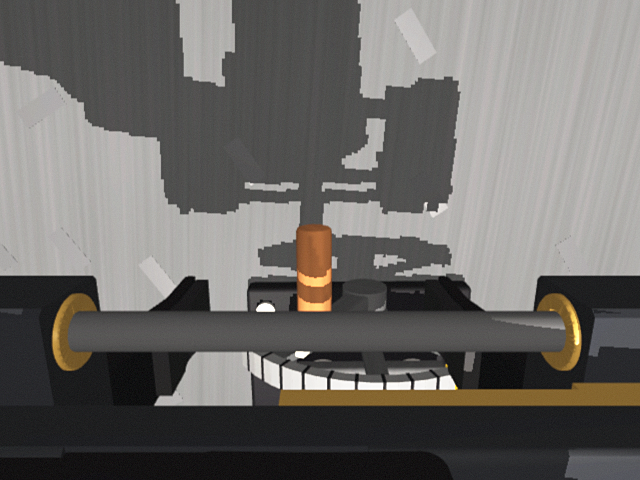

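Emit:
arm_command:
  increments: [-1,0,0,-0.7,0,0,0,-1,0,0,-0.7,0,0,0,-1,0,0,0,0,0,0,1,0,0,0,0,0,0,1,0,0,0,0,0,0,1,0,0,0,0,0,0,1,0,0,0,0,0,0,1,0,0,0,0,0,0,1,0,0,0,0,0,0,1,0,0,0,0,0,0]

```text
time_s: 5.3
tcp_pos: [524.3, 175.9, 75.7]
tcp_rot: [0.0, 0.68, 0.733, 0.0]
force: [-0.3, -0.6, -0.8]
finger_gap: 0.449
```

```bash
python3 - <<'E'
import numpy as np
p=np.linspace(-.495,.515,11)
x=60*np.sin(p);z=60*np.cos(p)
for a,b in zip(np.diff(x),np.diff(z)): print(round(a*.997/30,3),round(a*.079/30,3),round(b/30,3))
E
```

```text
0.182 0.014 0.087
0.19 0.015 0.068
0.195 0.015 0.048
0.199 0.016 0.028
0.201 0.016 0.008
0.201 0.016 -0.012
0.199 0.016 -0.032
0.194 0.015 -0.052
0.188 0.015 -0.072
0.18 0.014 -0.09
```

Emit:
arm_command:
  increments: [1,0,0,0,0,0,0,1,0,0,0,0,0,0,1,0,0,0,0,0,0,1,0,0,0,0,0,0,1,0,0,0,0,0,0,1,0,0,0,0,0,0,1,0,0,0,0,0,0,1,0.18,0.014,0.085,0,0,0,1,0.19,0.015,0.07,0,0,0,1,0.195,0.015,0.05,0,0,0]

```text
time_s: 6.3
tcp_pos: [528.9, 176.2, 78.3]
tcp_rot: [-0.009, 0.68, 0.733, -0.011]
force: [-16.9, -1.3, -0.7]
finger_gap: 0.171
```

Emit:
arm_command:
  increments: [1,0.2,0.015,0.03,0,0,0,1,0.2,0.015,0.01,0,0,0,1,0.2,0.015,-0.01,0,0,0,1,0.2,0.015,-0.03,0,0,0,1,0.195,0.015,-0.05,0,0,0,1,0.19,0.015,-0.07,0,0,0,1,0.18,0.014,-0.09,0,0,0,1,0,0,0,0,0,0,1,0,0,0,0,0,0,1,0,0,0,0,0,0]

```text
time_s: 7.3
tcp_pos: [574.7, 179.9, 74.4]
tcp_rot: [-0.006, 0.68, 0.733, -0.006]
force: [-11.0, -0.5, 3.7]
finger_gap: 0.163
```

```bash
python3 - <<'E'
from h import *
o=bot.observe();print(o['tcp_pos'],o['tcp_rot'],o['force'],o['qpos'])
d=snap('wrist','w3');d=snap('top','t3');d=snap('side','s3')
E
```

```text
[574.65815939 179.92790892  74.35722697] [-0.00553634  0.67971622  0.73342666 -0.00636801] [-11.04465749  -0.45610518   3.72489616] [1.17952101e-01 6.99127305e-01 1.59358699e+00 2.26292819e-04
 8.65754024e-01 4.18249785e-02]
```

View pics/w3.png

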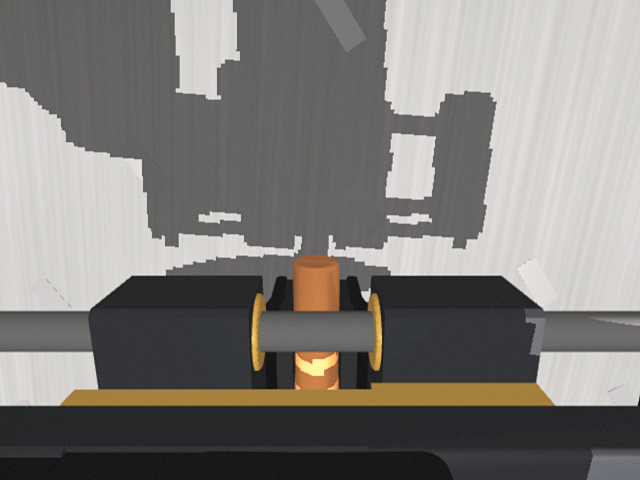

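View pics/s3.png

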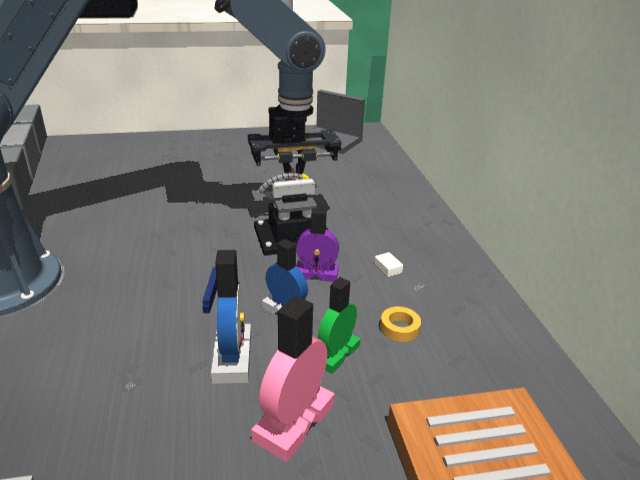

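Emit:
arm_command:
  increments: [1,0.13,0.01,-0.06,0,0,0,1,0.13,0.01,-0.06,0,0,0,1,0,0,0,0,0,0,1,0,0,0,0,0,0,1,0,0,0,0,0,0,1,0,0,0,0,0,0,1,0,0,0,0,0,0,1,0,0,0,0,0,0,1,0,0,0,0,0,0,1,0,0,0,0,0,0]

```text
time_s: 8.45
tcp_pos: [581.3, 180.5, 70.3]
tcp_rot: [-0.006, 0.68, 0.733, -0.007]
force: [-11.6, -0.7, 3.1]
finger_gap: 0.162
```

```bash
python3 - <<'E'
from h import *
for t in ('top','side'):
    d=snap(t,t[0]+'4'); P=cloud(d);h=cv2.cvtColor(d['frame'],cv2.COLOR_RGB2HSV);v,u=np.mgrid[0:480,0:640]
    b=(205,228,215,285) if t=='top' else (265,320,170,205)
    m=(u>=b[0])&(u<b[1])&(v>=b[2])&(v<b[3])&(P[...,2]>115)&(P[...,2]<150)&(P[...,1]<100)&(h[...,1]<60);print(t,np.percentile(P[m][:,2],[50,90,98]))
cv2.imwrite('pics/s4c.png',cv2.resize(load('s4')['frame'][140:240,240:360,::-1],None,fx=6,fy=6,interpolation=cv2.INTER_CUBIC))
cv2.imwrite('pics/t4c.png',cv2.resize(load('t4')['frame'][200:310,140:280,::-1],None,fx=5,fy=5,interpolation=cv2.INTER_CUBIC))
E
```

```text
top [133.491093   136.11623666 137.02275881]
side [127.41034629 135.30528973 136.54417866]
```

View pics/s4c.png

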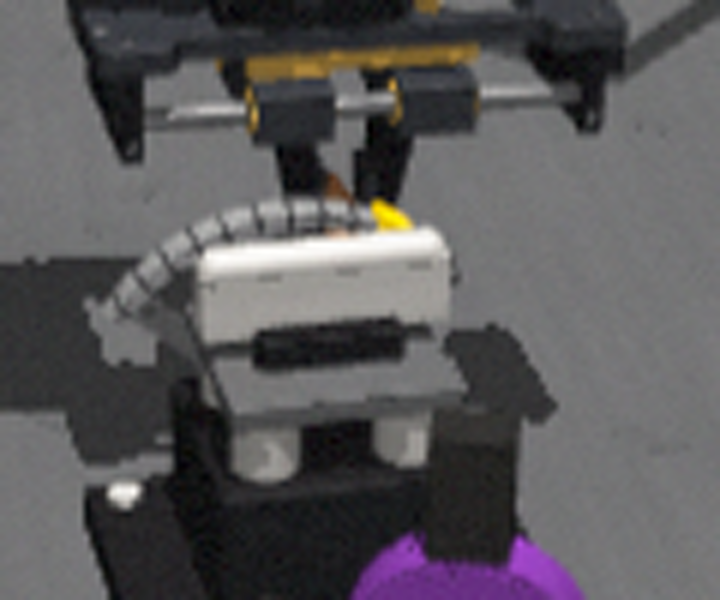

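View pics/t4c.png

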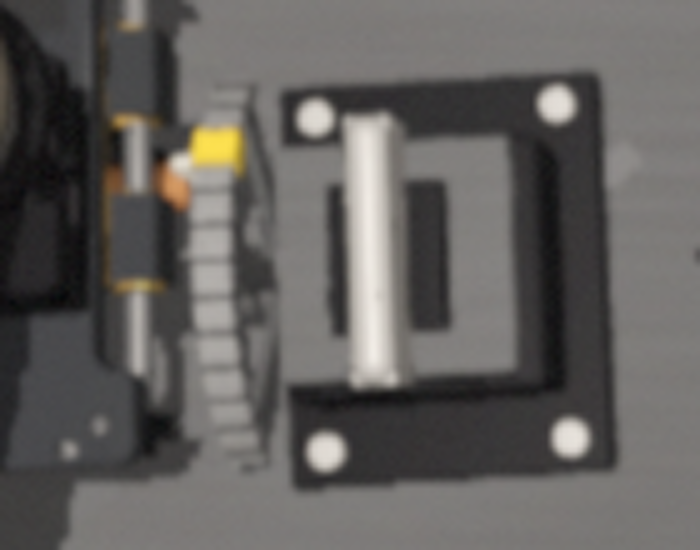

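Emit:
arm_command:
  increments: [1,-0.25,-0.02,0,0,0,0,1,0,0,0,0,0,0,-1,0,0,0,0,0,0,-1,0,0,0,0,0,0,-1,0,0,0,0,0,0,-1,0,0,0,0,0,0,-1,0,0,0,0,0,0,-1,0,0,0.7,0,0,0,-1,0,0,1,0,0,0,-1,0,0,1,0,0,0]

```text
time_s: 9.55
tcp_pos: [582.5, 180.2, 153.5]
tcp_rot: [-0.0, 0.68, 0.733, -0.0]
force: [0.7, -0.1, -0.2]
finger_gap: 0.803
```

Emit:
arm_command:
  increments: [-1,0,0,1,0,0,0,-1,0,-0.7,0.7,0,0,0,-1,-0.2,-1,0,0,0,0.082,-1,-0.3,-1,0,0,0,0.082,-1,-0.3,-1,0,0,0,0.082,-1,-0.3,-1,0,0,0,0.082,-1,-0.3,-1,0,0,0,0.082,-1,-0.3,-1,0,0,0,0,-1,-0.3,-1,0,0,0,0,-1,-0.3,-1,0,0,0,0]

```text
time_s: 10.55
tcp_pos: [513.3, -82.1, 204.2]
tcp_rot: [0.001, 0.413, 0.911, 0.0]
force: [-0.0, 1.2, 0.2]
finger_gap: 0.999
```

```bash
python3 - <<'E'
from h import *
o=bot.observe();print(o['tcp_pos'],o['tcp_rot'],o['force'],o['qpos'])
v,u=np.mgrid[0:480,0:640]
C=np.array([560.5,83,44.]);yw=.079;ex=np.array([np.cos(yw),np.sin(yw),0]);ey=np.array([-ex[1],ex[0],0])
for t in ('top','side'):
    d=snap(t,t[0]+'5'); P=cloud(d);h=cv2.cvtColor(d['frame'],cv2.COLOR_RGB2HSV)
    L=np.stack([(P-C)@ex,(P-C)@ey,P[...,2]-44],-1)
    m=(h[...,0]<20)&(h[...,1]>110)&(abs(L[...,1]-93)<30)&(abs(L[...,0])<70)&(L[...,2]>15)&(L[...,2]<80)
    Q=L[m];print(t,m.sum(),Q.mean(0),np.percentile(Q,[3,97],0).round(1))
cv2.imwrite('pics/t5c.png',cv2.resize(load('t5')['frame'][200:310,140:280,::-1],None,fx=5,fy=5,interpolation=cv2.INTER_CUBIC))
E
```

```text
[513.3355039  -82.05636339 204.23300341] [7.21002203e-04 4.13017812e-01 9.10722662e-01 1.49584508e-05] [-0.02147213  1.17882278  0.15157209] [-3.73660010e-01  4.10877187e-01  1.71561309e+00 -5.32837484e-05
  1.01366078e+00 -1.09289751e+00]
top 264 [27.03204752 93.60446428 59.45965755] [[ 20.5  70.2  55.3]
 [ 34.5 116.6  62.7]]
side 9 [ 23.99240107 114.2031      58.437358  ] [[ 21.7 106.8  55.9]
 [ 26.6 121.1  60.1]]
```

View pics/t5c.png

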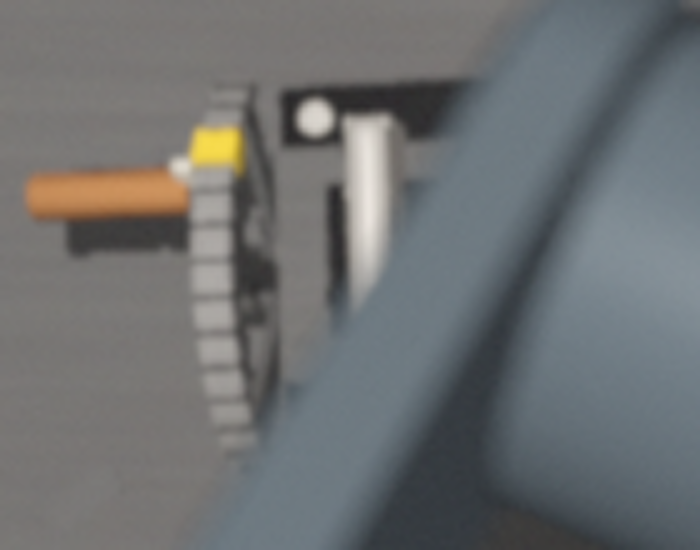

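Emit:
arm_command:
  increments: [-1,-0.02,-0.87,0,0,0,0,-1,0,-0.87,0,0,0,0,-1,0,-0.87,0,0,0,0,-1,0,0,-0.7,0,0,0,-1,0,0,-0.7,0,0,0,-1,0,0,-0.7,0,0,0,-1,0,0,-0.7,0,0,0,-1,0,0,-0.56,0,0,0,-1,0,0,0,0,0,0,-1,0,0,0,0,0,0]

```text
time_s: 11.65
tcp_pos: [513.3, -158.6, 103.2]
tcp_rot: [0.0, 0.413, 0.911, 0.0]
force: [-0.1, -0.2, 1.3]
finger_gap: 0.999
```

```bash
python3 - <<'E'
from h import *
o=bot.observe();print(o['tcp_pos'],o['tcp_rot'],o['force'])
snap('wrist','w6');snap('side','s6')
cv2.imwrite('pics/s6c.png',cv2.resize(load('s6')['frame'][180:330,200:360,::-1],None,fx=4,fy=4))
E
```

```text
[ 513.26310239 -158.64585841  103.17491064] [7.47216370e-05 4.12787643e-01 9.10827290e-01 5.68261412e-05] [-0.08372523 -0.17736285  1.33378843]
```

View pics/w6.png

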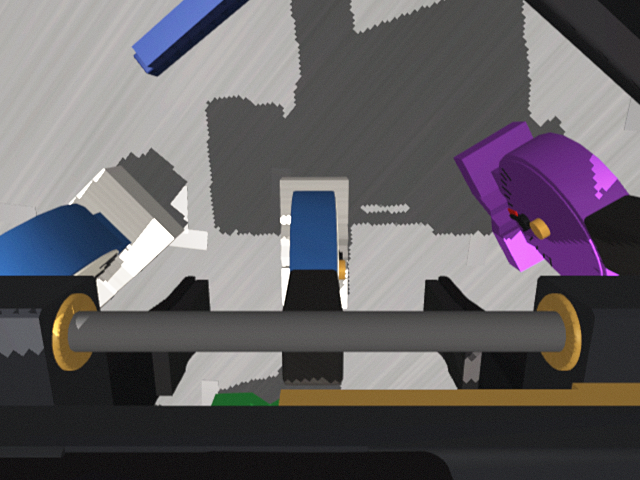

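View pics/s6c.png

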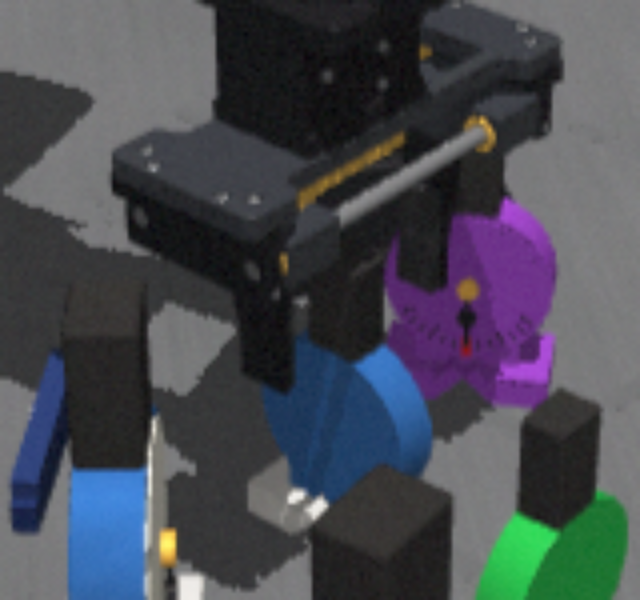

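Emit:
arm_command:
  increments: [1,-0.02,-0.06,0,0,0,0,1,0,0,0,0,0,0,1,0,0,0,0,0,0,1,0,0,0,0,0,0,1,0,0,0,0,0,0,1,0,0,0,0,0,0,1,0,0,0,0,0,0,1,0,0,0,0,0,0,1,0,0,0,0,0,0,1,0,0,0,0,0,0]

```text
time_s: 12.75
tcp_pos: [512.3, -160.7, 102.9]
tcp_rot: [0.0, 0.413, 0.911, 0.0]
force: [-0.2, 0.5, -0.4]
finger_gap: 0.228
```

Emit:
arm_command:
  increments: [1,0,0,0,0,0,0,1,0,0,0,0,0,0,1,0,0,0,0,0,0,1,0,0,0,0,0,0,1,0,0,0.5,0,0,0,1,0,0,0.8,0,0,0,1,0,0,0.8,0,0,0,1,0,0,0.8,0,0,0,1,0,0,0,0,0,0,1,0,0,0,0,0,0]

```text
time_s: 13.75
tcp_pos: [511.5, -160.5, 189.3]
tcp_rot: [-0.001, 0.413, 0.911, -0.0]
force: [0.6, 1.3, -6.1]
finger_gap: 0.229
```

```bash
python3 - <<'E'
from h import *
o=bot.observe();print(o['tcp_pos'],o['tcp_rot'],o['force'],o['finger_gap'],o['wrist_torque'])
snap('wrist','w7');snap('side','s7')
cv2.imwrite('pics/s7c.png',cv2.resize(load('s7')['frame'][180:330,200:360,::-1],None,fx=4,fy=4))
E
```

```text
[ 511.54578113 -160.48187487  189.30730614] [-5.56758632e-04  4.12976488e-01  9.10741516e-01 -3.37608277e-05] [ 0.63436103  1.2768465  -6.07820374] 0.2289148395682021 [ 0.04640591 -0.06982301 -0.00175928]
```

View pics/w7.png

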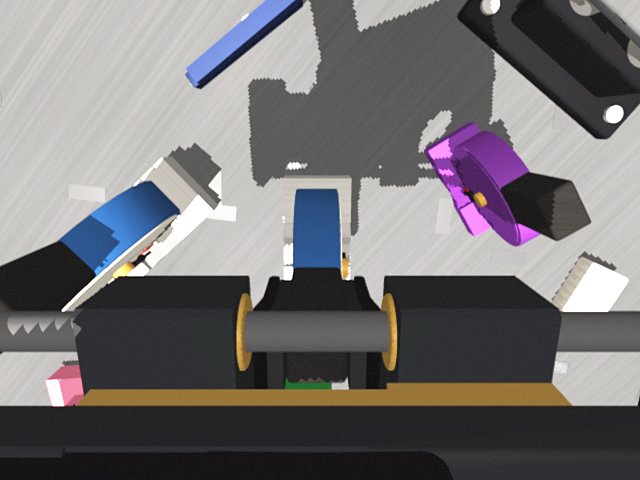

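View pics/s7c.png

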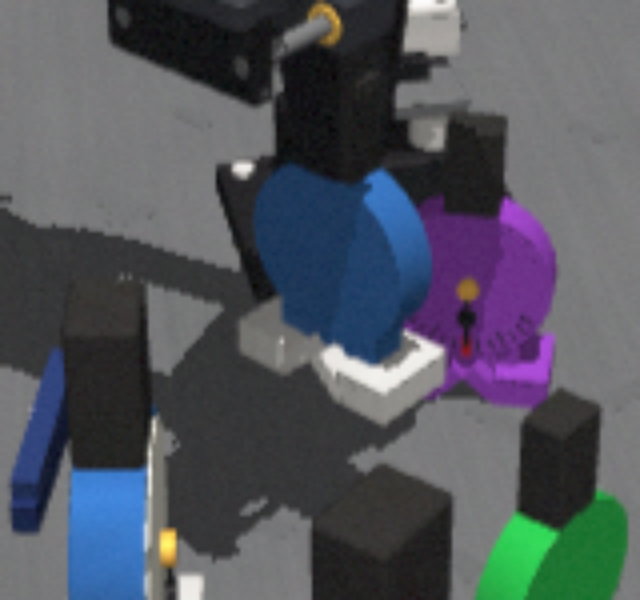

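Emit:
arm_command:
  increments: [1,0,0,0.9,0,0,0,1,0,0.3,0.9,0,0,0,1,0.1,0.8,0.9,0,0,0,1,0.2,1,0,0,0,-0.082,1,0.2,1,0,0,0,-0.082,1,0.2,1,0,0,0,-0.082,1,0.2,1,0,0,0,-0.082,1,0.2,1,0,0,0,-0.082,1,0.3,1,0,0,0,0,1,0.2,0.7,0,0,0,0]

```text
time_s: 14.85
tcp_pos: [559.3, 75.3, 268.8]
tcp_rot: [-0.002, 0.68, 0.734, -0.001]
force: [0.8, -0.3, -4.6]
finger_gap: 0.225
```

Emit:
arm_command:
  increments: [1,0.05,0.3,0,0,0,0,1,0,0,0,0,0,0,1,0,0,0,0,0,0,1,0,0,0,0,0,0,1,0,0,0,0,0,0,1,0,0,0,0,0,0,1,0,0,0,0,0,0,1,0,0,0,0,0,0,1,0,0,0,0,0,0,1,0,0,0,0,0,0]

```text
time_s: 15.85
tcp_pos: [561.7, 82.2, 271.0]
tcp_rot: [0.0, 0.68, 0.733, 0.0]
force: [-0.1, -0.4, -5.0]
finger_gap: 0.229
```

```bash
python3 - <<'E'
from h import *
o=bot.observe();print(o['tcp_pos'],o['tcp_rot'],o['force'],o['finger_gap'],o['wrist_torque'])
snap('wrist','w8');snap('side','s8');snap('top','t8')
v,u=np.mgrid[0:480,0:640]
d=load('t4');P=cloud(d);h=cv2.cvtColor(d['frame'],cv2.COLOR_RGB2HSV)
m=(u>200)&(u<228)&(v>212)&(v<285)&(P[...,2]>126)&(P[...,2]<150)&(h[...,1]<60)
Q=P[m];c,V=cv2.PCACompute(Q[:,:2],None)[:2];print('off',m.sum(),c,V[0],Q.min(0),Q.max(0))
r=cv2.minAreaRect(np.argwhere(m)[:,::-1].astype(np.float32));print(onplane(d,*r[0],133),[onplane(d,*p,133).round(1) for p in cv2.boxPoints(r)])
t=P[...,2]>134.8;Q=P[m&t];print('crest',Q.mean(0),len(Q))
E
```

```text
[561.73386555  82.2132031  271.04788387] [3.39685528e-05 6.79985958e-01 7.33225133e-01 2.59610715e-05] [-0.13046831 -0.38562372 -4.95140925] 0.22852689099174564 [ 0.00655924 -0.13924172 -0.01356405]
off 481 [[560.40712459  82.29974892]] [0.99684468 0.07937681] [519.3040579   73.40194314 126.05547821] [603.13331661  92.98852915 138.69584031]
[560.65800719  82.2872485  133.        ] [array([602.1,  93.4, 133. ]), array([603.1,  78.3, 133. ]), array([519.7,  71.3, 133. ]), array([518.8,  86.2, 133. ])]
crest [560.05733619  83.36397399 135.84583588] 178
```

View pics/w8.png

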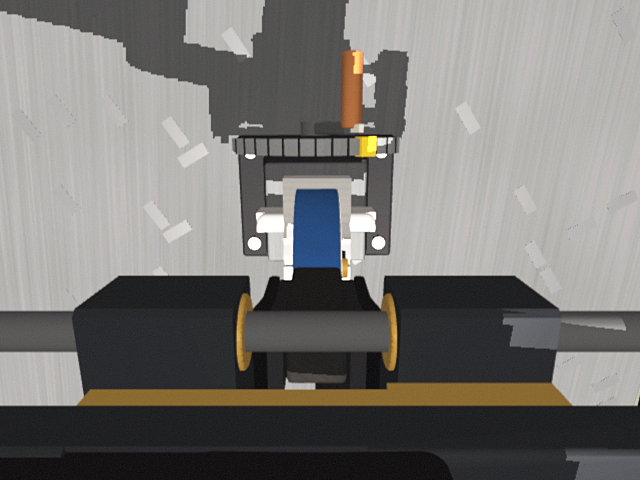

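View pics/s8.png

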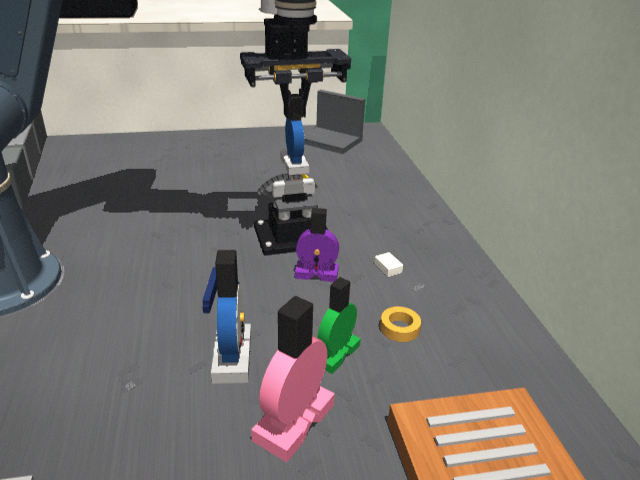

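```bash
python3 - <<'E'
from h import *
v,u=np.mgrid[0:480,0:640]
C=np.array([560.5,83,44.]);yw=.079;ex=np.array([np.cos(yw),np.sin(yw),0]);ey=np.array([-ex[1],ex[0],0])
d=load('w8');P=cloud(d);h=cv2.cvtColor(d['frame'],cv2.COLOR_RGB2HSV)
L=np.stack([(P-C)@ex,(P-C)@ey,P[...,2]-44],-1)
m=(h[...,0]<20)&(h[...,1]>110)&(v<130)&(u>330)&(u<372)
Q=L[m];print('handle',np.nanmean(Q,0),np.nanpercentile(Q,[3,97],0).round(1))
# ray-cast of handle edges: axis
m2=(h[...,0]>20)&(h[...,0]<35)&(h[...,1]>130)&(v<160)&(u>350)&(u<385)
Q=L[m2];Q=Q[Q[:,2]>40];print('tab',Q.mean(0),np.percentile(Q,[3,97],0).round(1),np.percentile(np.arctan2(Q[:,0],Q[:,2]),[3,50,97]))
# offcut ends visible
m3=(P[...,2]>120)&(P[...,2]<140)&(abs(L[...,1])<15)
Q=L[m3];print('off',np.percentile(Q,[2,50,98],0).round(1))
m4=(P[...,2]>172)&(P[...,2]<192)&(v<275)&(abs(L[...,0])<40)&(h[...,1]<80)
Q=L[m4];print('foot',np.percentile(Q,[2,50,98],0).round(1))
m4&=v<188;Q=P[m4];print('foot strip z',np.percentile(Q[:,2],[5,50,95]), np.percentile(L[m4],[2,50,98],0).round(1))
E
```

```text
handle [26.93048612 94.17691182 59.40740648] [[ 20.3  70.2  54.6]
 [ 34.6 119.4  62.3]]
tab [38.45613899 56.52490819 71.44308329] [[31.1 48.3 64.4]
 [45.5 61.7 75.1]] [0.42152718 0.48950779 0.60451085]
off [[-41.4  -4.8  78.3]
 [-23.3   3.7  89.4]
 [ 42.8   8.8  92.2]]
foot [[-18.2 -15.9 132.4]
 [ -2.3  25.4 140.1]
 [ 21.2  39.7 143.4]]
foot strip z [176.25201541 184.0017187  185.31190359] [[-17.4  34.  131.5]
 [  1.8  37.3 140. ]
 [ 20.9  39.7 141.7]]
```

Emit:
arm_command:
  increments: [1,-0.04,0.33,0,-0.062,-0.005,0,1,-0.04,0.33,0,-0.062,-0.005,0,1,0,0,0,0,0,0,1,0,0,-0.4,0,0,0,1,0,0,-0.4,0,0,0,1,0,0,-0.3,0,0,0,1,0,0,-0.2,0,0,0,1,0,0,0,0,0,0,1,0,0,0,0,0,0,1,0,0,0,0,0,0]

```text
time_s: 17.0
tcp_pos: [559.9, 101.8, 232.5]
tcp_rot: [0.072, 0.677, 0.73, -0.065]
force: [-0.1, -0.8, -4.8]
finger_gap: 0.231
```

```bash
python3 - <<'E'
from h import *
o=bot.observe();q=o['tcp_rot'];R=Rn.from_quat([q[1],q[2],q[3],q[0]]).as_matrix()
g=-R[:,2];print(o['tcp_pos'],g,'vee',o['tcp_pos']-98.9*g,o['force'],o['wrist_torque'], 'lean',np.arcsin(g@[-.079,.997,0]),'off',np.arcsin(g@[.997,.079,0]))
snap('wrist','w9');snap('side','s9');snap('top','t9')
cv2.imwrite('pics/s9c.png',cv2.resize(load('s9')['frame'][90:230,220:380,::-1],None,fx=4,fy=4))
E
```

```text
[559.86288672 101.83721738 232.50235738] [-0.01678504  0.19341856  0.98097274] vee [561.52292685  82.70812187 135.48415305] [-0.11378777 -0.84808491 -4.79586002] [ 0.30951336 -0.121126   -0.00948771] lean 0.19540548734926327 off -0.0014546158932466067
```

View pics/w9.png

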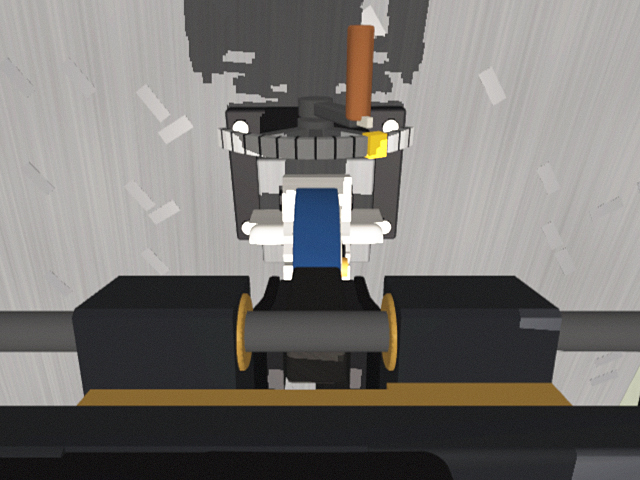

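View pics/s9c.png

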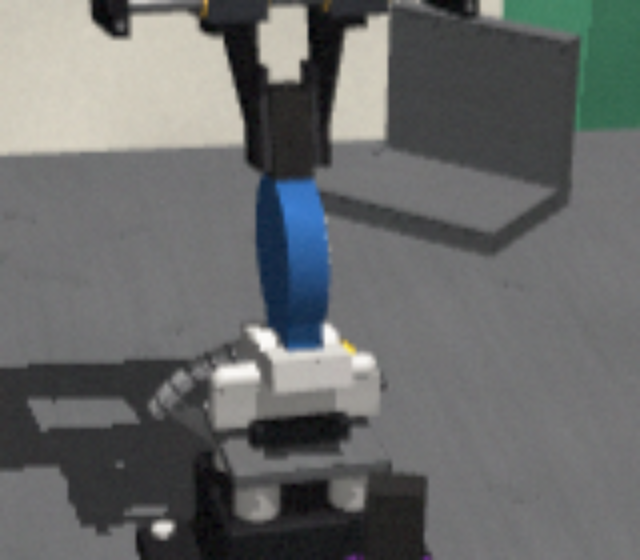

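Emit:
arm_command:
  increments: [1,0,0,-0.1,0,0,0,1,0,0,-0.1,0,0,0,1,0,0,0,0,0,0,1,0,0,0,0,0,0,1,0,0,-0.03,0,0,0,1,0,0,-0.03,0,0,0,1,0,0,0,0,0,0,1,0,0,0,0,0,0,1,0,0,0,0,0,0,1,0,0,0,0,0,0]

```text
time_s: 18.15
tcp_pos: [559.4, 102.2, 224.4]
tcp_rot: [0.072, 0.677, 0.73, -0.066]
force: [-1.1, 2.2, -0.6]
finger_gap: 0.226
```

```bash
cat > st.py <<'E'
from h import *
o=bot.observe();q=o['tcp_rot'];R=Rn.from_quat([q[1],q[2],q[3],q[0]]).as_matrix()
g=-R[:,2];print(o['time_s'],o['tcp_pos'],'vee',o['tcp_pos']-98.9*g,o['force'],o['wrist_torque'], 'lean',np.arcsin(g@[-.079,.997,0]),'off',np.arcsin(g@[.997,.079,0]))
E
python3 st.py
```

```text
18.15 [559.35218175 102.18456099 224.35740407] vee [560.91869103  83.07477176 127.3338399 ] [-1.07081222  2.18856788 -0.63993588] [ 0.68063133  0.14812939 -0.06436538] lean 0.19513093399491335 off -0.0005271629072757243
```

Emit:
arm_command:
  increments: [1,0,0.03,-0.03,0,0,0,1,0,0.03,-0.02,0,0,0,1,0,0,0,0,0,0,1,0,0,0,0,0,0,1,0,0,0,0,0,0,1,0,0,0,0,0,0,1,0,0,0,0,0,0,1,0,0,0,0,0,0,1,0,0,0,0,0,0,1,0,0,0,0,0,0]

```text
time_s: 19.15
tcp_pos: [559.4, 103.4, 222.8]
tcp_rot: [0.072, 0.677, 0.73, -0.066]
force: [-0.7, -3.8, 1.3]
finger_gap: 0.227
```

```bash
cat >> st.py <<'E'
import sys
k=sys.argv[1]
snap('wrist','w'+k);snap('side','s'+k);snap('top','t'+k)
v,u=np.mgrid[0:480,0:640]
for t in 'ws':
    d=load(t+k);P=cloud(d);h=cv2.cvtColor(d['frame'],cv2.COLOR_RGB2HSV)
    C=np.array([560.7,83,0]);ex=np.array([.997,.079,0]);ey=np.array([-.079,.997,0])
    L=np.stack([(P-C)@ex,(P-C)@ey,P[...,2]],-1)
    m=(h[...,0]>95)&(h[...,0]<125)&(h[...,1]>120)&(abs(L[...,0])<9)&(abs(L[...,1])<80)&(L[...,2]>135)&(L[...,2]<240)
    Q=L[m];print(t,'case',m.sum(),Q[:,1].mean(),Q[:,2].mean())
    # rim points lie on circle r=40 in (y,z): fit centre (linear LS with fixed r)
    from scipy.optimize import least_squares
    s=least_squares(lambda c:np.hypot(Q[:,1]-c[0],Q[:,2]-c[1])-40,[11,183],loss='soft_l1');print('centre',s.x,'lean',np.arcsin(s.x[0]/56),np.abs(s.fun).mean())
cv2.imwrite('pics/sc%s.png'%k,cv2.resize(load('s'+k)['frame'][90:230,220:380,::-1],None,fx=4,fy=4))
E
python3 st.py 10
```

```text
19.15 [559.37548714 103.36891232 222.76271786] vee [560.9186619   84.12984849 125.7643311 ] [-0.66531438 -3.83549917  1.31960655] [-1.03896295  0.12376317 -0.03332624] lean 0.19644051727832346 off -0.00018866726899898658
w case 3300 43.65870422681642 202.15256256707423
centre [ 12.25522089 180.43722115] lean 0.22062880602612114 0.42689924592941475
s case 553 -9.31029692104581 187.106099146578
centre [ 11.73506998 180.10219692] lean 0.2111196497442915 5.611376088214961
```

View pics/sc10.png

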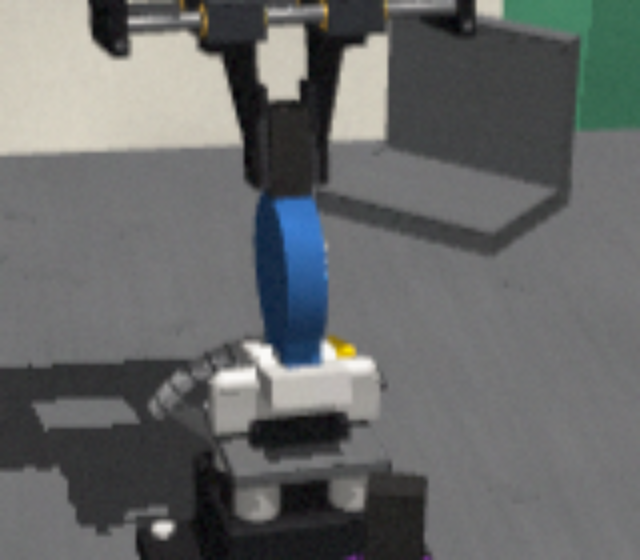

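View pics/w10.png

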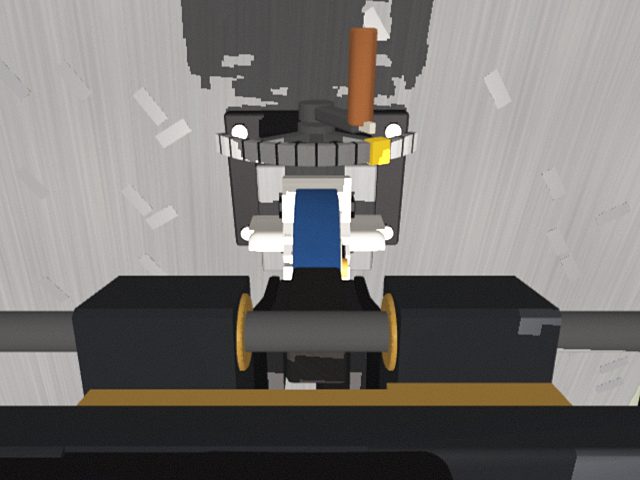

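Emit:
arm_command:
  increments: [1,0,-0.023,0,0,0,0,1,0,0,0,0,0,0,1,0,0,0,0,0,0,1,0,0,0,0,0,0,1,0,0,0,0,0,0,1,0,0,0,0,0,0,1,0,0,0,0,0,0,1,0,0,0,0,0,0,1,0,0,0,0,0,0,1,0,0,0,0,0,0]

```text
time_s: 20.3
tcp_pos: [559.4, 103.2, 222.7]
tcp_rot: [0.072, 0.677, 0.73, -0.066]
force: [-1.4, -2.3, 0.2]
finger_gap: 0.229
```

```bash
python3 st.py 11; python3 - <<'E'
from h import *
v,u=np.mgrid[0:480,0:640]
d=load('w11');P=cloud(d)
h=cv2.cvtColor(d['frame'],cv2.COLOR_RGB2HSV)
C=np.array([560.7,83,0]);ex=np.array([.997,.079,0]);ey=np.array([-.079,.997,0])
L=np.stack([(P-C)@ex,(P-C)@ey,P[...,2]],-1)
# foot +y upper surface slope and crank handle/tab
m=(h[...,1]<60)&(abs(L[...,0])<18)&(v>176)&(v<190)&(L[...,1]>20)&(L[...,1]<50)&(L[...,2]>100)
Q=L[m];print('foot',m.sum(),np.percentile(Q,[3,50,97],0).round(1))
m=(h[...,0]<20)&(h[...,1]>110)&(v<125)&(u>330)&(u<385);Q=L[m];print('handle x',np.percentile(Q[:,0],[3,97]),np.percentile(Q[:,2],97))
m=(h[...,0]>20)&(h[...,0]<35)&(h[...,1]>130)&(v>130)&(v<170)&(u>360)&(u<395);Q=L[m];Q=Q[Q[:,2]>90];print('tab',np.percentile(np.arctan2(Q[:,0],Q[:,2]-44),[3,50,97]))
for a,b in ((2,'t'),):
  t=load('t11')['frame'];cv2.imwrite('pics/t11c.png',cv2.resize(t[120:380,130:450,::-1],None,fx=2.3,fy=2.3))
E
```

```text
20.3 [559.37012539 103.24051474 222.70884031] vee [560.92563048  84.1226071  125.68669845] [-1.40350906 -2.33588428  0.23525403] [-0.61218185  0.15214481  0.02171788] lean 0.19520539856144134 off -0.000409745938816447
w case 3304 43.58142761456049 202.09226417947286
centre [ 12.14452108 180.45301219] lean 0.21860337492160123 0.4314279820385644
s case 558 -9.13441347995713 186.7991983251132
centre [ 11.48809247 179.95807994] lean 0.20661135355243812 5.644805690538266
foot 725 [[-17.2  37.  126.8]
 [ -0.3  40.4 130.1]
 [ 17.1  43.  131.4]]
handle x [nan nan] nan
tab [0.41850284 0.48525263 0.57238117]
```

View pics/t11c.png

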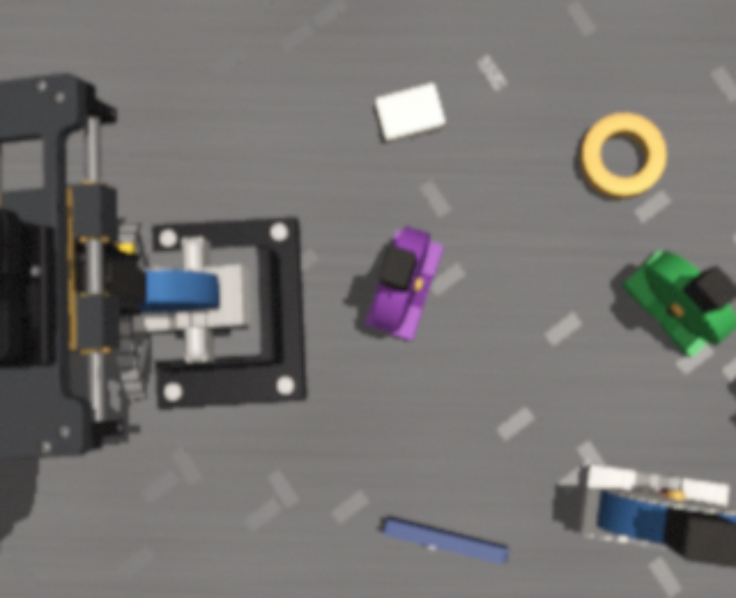

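```bash
python3 - <<'E'
from h import *
from scipy.optimize import least_squares
for k,vy,vz in (('w8',82.2,172.1),('w9',82.7,135.5),('w10',84.13,125.76),('w11',84.12,125.69)):
    d=load(k);P=cloud(d);h=cv2.cvtColor(d['frame'],cv2.COLOR_RGB2HSV)
    C=np.array([560.7,vy,vz]);ex=np.array([.997,.079,0]);ey=np.array([-.079,.997,0])
    L=np.stack([(P-C)@ex,(P-C)@ey,(P-C)[...,2]],-1)
    m=(h[...,0]>95)&(h[...,0]<125)&(h[...,1]>120)&(abs(L[...,0])<9)&(abs(L[...,1])<80)&(L[...,2]>10)&(L[...,2]<110)
    Q=L[m];s=least_squares(lambda c:np.hypot(Q[:,1]-c[0],Q[:,2]-c[1])-40,[5,56],loss='soft_l1');print(k,s.x,'lean',np.arctan2(*s.x),np.abs(s.fun).mean())
d=load('w11');P=cloud(d);h=cv2.cvtColor(d['frame'],cv2.COLOR_RGB2HSV);v,u=np.mgrid[0:480,0:640]
C=np.array([560.5,83,44])
m=(h[...,0]<20)&(h[...,1]>110)&(v<125)&(u>330)&(u<385)&np.isfinite(P[...,2])
L=np.stack([(P-C)@[.997,.079,0],(P-C)[...,2]],-1)[m];print('handle',np.percentile(L,[3,97],0))
E
```

```text
w8 [ 0.16029084 55.93403402] lean 0.0028657043724988245 0.4321615338680768
w9 [11.38160239 54.67363504] lean 0.2052422070824263 0.4230103965823361
w10 [11.12757509 54.67889045] lean 0.20076605948961648 0.42662636804263493
w11 [11.02557021 54.76834425] lean 0.19865757423761923 0.43229321303970647
handle [[20.21505544 54.68158151]
 [34.53872874 62.15823406]]
```

```bash
python3 -c "
from h import *
print(bot.close_job()); o=bot.observe();print(o['time_s'],o['tcp_pos'],o['force'],o['finger_gap'])"
```

```text
the job is handed in; nothing more can be done
None
the job is handed in; nothing more can be done
```

I handed the job in at about 20 s, with the gauge still gripped, seated on the offcut's edge and leaned to bring the pointer onto the red mark. No verdict was reported.

**Crank:** I turned it from about 0.255 to about 1.23–1.245 rad. The yellow tab measures about 1.24–1.26 rad, so it is off by roughly 0.01–0.035 against the 0.08 allowed. The offcut's top rose about 15 mm, which agrees. The different measurements of the handle differed by about 0.02 rad.

**Gauge:** I picked up the smaller blue gauge and sat its vee on the edge. The contact force is about 5 N, with the offcut pressed down about 3 mm and a sideways force of about 2 N left over.

**Pointer:** I read the red mark as 0.19–0.20 rad before picking the gauge up. The lean I set is 0.195 rad by the arm's pose and 0.199 rad by the wrist camera, and the gauge had not slipped in the fingers. I could not read the pointer directly at the end because the dial faces away from every camera, so its position is inferred from the lean and the mark reading.

**Bystanders:** The ring, ceramic block and parallel appear in their original places in the last top picture. I judged that by eye, without measuring.

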